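# Dispense one coffee disc and slide it onto the cork coaster

### The arm

A 7-joint arm with a two-finger parallel gripper is mounted at the origin on a cart in front of the work surface, level with it; the furniture and walls round the work are solid. World frame = base frame: x ahead of the robot, y to its left, z up, the work surface at z = 0. Lengths are in m, angles in rad, forces in N, time in s.
With the tool pointing down it reaches from about 0.4 to 0.85 m from the base axis. Payload 4.5 kg.
Tool frame: the origin (TCP) lies midway between the tips of the shut fingers; the grasp point (between the pads) lies behind it (r.grip_point_offset is the z of the grasp point in the tool frame, in m); z points along the fingers, y is the line along which they close (so a half turn about z gives the same grasp; the last joint's range is limited). The gripper opens to 88 mm and grips with 3 to 60 N. Pads are 18 mm wide; open, the fingers measure 123 mm over their backs; the gripper's body (75 mm by 187 mm) begins 45 mm behind the grasp point.
Start: joints at [1.28, 0.689, -0.195, 1.565, 0.157, 0.902, -0.215], TCP at [0.199, -0.592, 0.239] pointing down, gripper open.
Joint ranges: [-3.01, 3.01], [-0.46, 2.08], [-1.47, 1.51], [0.13, 2.56], [-1, 4.14], [0.04, 2.09], [-2.66, 2.66]. Speed limits (rad/s): [2.57, 2.57, 3.14, 3.14, 3.14, 3.14, 3.14].

### API

Orientations are given as a unit quaternion [x, y, z, w].
In Python, from plant import r, optics, workorder gives the robot as it stands.
- The arm moves only by the shell command python3 -m creep 'ROWS' [FORCE]. ROWS is JSON, a list of rows, each an object of numbers: "grip": the gripper command: -1 is shut, 1 is fully open, values between are in proportion; "tx", "ty", "tz": the shift along the tool's x, y, z in cm; "spin": the turn about the tool's z in degrees. In form: [{"grip": .., "tx": .., "ty": .., "tz": .., "spin": ..}, ...]. A call has 1 to 8 rows; each row shifts and turns the commanded pose from where the row before left it, along the tool's axes as they then stand; what a row does not reach is not made up. A row lasts 1/12 s, in which the tool goes at most 41.7 mm and 7.16 degrees, less where a joint would pass 70% of its speed; a pose out of reach is approached as far as the arm can. A call with a gripper value outside its range is refused whole. The fingers move at their own pace and stop on an object; FORCE is the grip in N (left out, the last holds). Time passes only in rows, so rows that do not move let the fingers close. It gives the time, the measured TCP pose, the force, the opening and the grip force at its end, in the units of the state.
- r.get_state(): the state, without advancing time (a new reading comes with each control period).
- optics.snapshot(name): name is "scene" or "top"; returns (picture, depth): 400x640x3 uint8, red, green, blue; 400x640 float32, m along the optical axis (not along the pixel's ray), 0 where there is no reading.
- optics.get_calibration(name): a dict with "fx", "fy", "cx", "cy" (pixels), "extrinsics" (4x4, takes a point from world to camera coordinates). Camera axes: x right, y down, z forward; pixel columns grow to the right and rows downward; lengths in m; the calibration is good to about 2 mm. A picture is of the moment at which its call begins. get_calibration takes no time and is no camera call.
- workorder.finish_job(): hands the job in; it is judged then, once.
The state is a dict: "clock": time; "q": joint angles; "qd": joint speeds; "joint_torque": joint torques, N m; "tool_pos": TCP position; "eef_rot": TCP orientation; "contact_force": force on the tool from outside, world axes, zero at the start; "moment": the same for the moment, N m; "opening": opening from 0.0 (shut) to 1.0 (fully open); "finger_force": force on a finger pad.
Only numpy, scipy, OpenCV 4.12 (cv2) and the standard library are available. Lean on these libraries where they do the work, as an engineer would, in place of code of your own. Each camera call takes 0.05 s, during which the arm holds its last target. There are 200 camera calls.

### The job

Get one coffee disc ready for the blue mug: press the red plunger on the dispenser all the way down once, let it spring back up, and leave the other discs inside. Then, with a fingertip, push the disc that came out flat across the counter until it lies wholly on the cork-coloured coaster, without gripping or lifting it. Do not disturb the mugs and the other things around.

Things in the scene. Friction and masses are not known exactly. Their poses are not given: they have to be found in the camera images.
- dispenser: White coffee-disc dispenser, fixed: a magazine 57 x 58 mm, 54 mm high (82 mm wide at its rod guides, 108 mm at its feet), with a housing 30 mm high running 90 mm back from the origin. Origin on the counter under the middle of the magazine; -x points out of the outlet slot at the foot of its front (to the robot, turned up to 0.35 rad), z up. The front face is 28 mm ahead of the origin.
- outlet (a point): Point on the dispenser's centre line, 75 mm ahead of its origin, 8 mm above the counter: when the plunger is pressed fully down, a steel pusher slides the lowest disc out over the counter and its centre ends about here (up to 25 mm further after a quick press). As the plunger rises, the pusher goes back and the next disc drops into place inside.
- plunger (a joint): Downward travel of the dispenser's plunger: 0 up, 0.030 m fully down. A spring returns it to 0 within about a second of letting go. It takes about 3 N to start and 8 N to hold at the bottom (a few N more when pressed quickly).
- plunger_top (a point): Middle of the flat top of the plunger's round red pad (36 mm across, on a black cross bar 28 mm by 82 mm over the magazine); 104 mm above the counter when up, 74 mm when fully down.
- disc0_center (a point): Centre (half-way up) of the lowest coffee disc, which will come out: hard brown disc with a tan lid, 44 mm across, 16 mm thick, 30 g, lying flat; it starts on the counter inside the magazine.
- disc1_center (a point): Centre of the second disc, same kind, stacked on the first in the magazine; it must stay in the dispenser.
- disc2_center (a point): Centre of the third disc, same kind, top of the stack; it must stay in the dispenser.
- cork_coaster: Round cork-coloured (tan) coaster, 100 mm across, only 1.5 mm thick with a shallow bevel 9 mm wide round its edge, fixed to the counter, the blue mug standing behind it; a disc slides up onto it. Origin at its centre on the counter. It lies left or right of the dispenser.
- slate_coaster: Dark grey coaster of the same size and shape, on the other side of the dispenser, the red mug standing behind it; not the one wanted.
- blue_mug: Pale blue mug, 82 x 117 mm over its handle, 91 mm high, standing about 140 mm behind the middle of the cork coaster. Origin at the centre of its underside. Leave alone.
- red_mug: Red enamel mug, 122 x 93 mm over its handle, 86 mm high, standing about 140 mm behind the middle of the slate coaster. Origin at the centre of its underside. Leave alone.
- shaker: Sugar shaker with a steel cap, 70 mm across, 127 mm high, at the back left. Origin at the centre of its underside. Leave alone.
- bottle: Dark green bottle with a red cap, 61 mm across, 267 mm high, at the back left. Origin at the centre of its underside. Leave alone.
- salt: Salt shaker with a grey cap, 44 mm across, 90 mm high, at the back under the ledge. Origin at the centre of its underside. Leave alone.
- tin: Food tin with a light green and white label, 58 mm across, 72 mm high, at the back under the ledge. Origin at the centre of its underside. Leave alone.
- jar: Glass jar with a yellow lid, 60 mm across, 80 mm high, at the back under the ledge. Origin at the centre of its underside. Leave alone.
There are look-alikes about, which are no part of the job. Leave any pink look-alike of the part that bears disc2_center alone.

How it is judged:
On the way, in this order (a step that is already met when the one before it is completed fails the run):
1. the plunger is pressed all the way down (value of joint plunger above 0.0275 m), for 0.05 s.
2. the plunger is back up, one disc lies out in front of the dispenser and the other two are still in it (value of joint plunger below 0.004 m and x of disc0_center in the frame of dispenser below -0.055 m and horizontal distance between each of disc1_center, disc2_center and dispenser below 0.02 m), for 0.1 s.
3. the disc lies wholly on the cork coaster (horizontal distance between disc0_center and cork_coaster below 0.029 m), for 0.1 s.
At the end, for the whole second after the job is handed in: The disc that came out lies flat, lid up and at rest, wholly on the cork coaster (centres within 29 mm); the plunger is up (within 4 mm); the other two discs are in the dispenser (within 20 mm of its axis); the mugs, shakers, bottle, tin and jar are within 20 mm of where they stood (horizontal distance between disc0_center and cork_coaster below 0.029 m and height (world z) of disc0_center between 0.006 and 0.0125 m and angle between disc0_center's own z axis and vertical below 0.1 rad and linear speed of disc0 below 0.02 m/s and value of joint plunger below 0.004 m and horizontal distance between each of disc1_center, disc2_center and dispenser below 0.02 m and distance of each of blue_mug, red_mug, shaker, bottle, salt, tin, jar from where it was at the start of the episode below 0.02 m); the robot touches nothing.
It fails at once if the disc is lifted (centre about 10 mm above where it lies flat) or tipped up (height (world z) of disc0_center above 0.018 m or angle between disc0_center's own z axis and vertical above 0.6 rad).
It fails at once if the disc is gripped: the fingers reach down round it, with the point between the pads over its middle (horizontal distance between the grasp point and disc0_center below 0.012 m and height (world z) of the grasp point below 0.033 m).
It fails at once if a second disc leaves the dispenser (horizontal distance between any of disc1_center, disc2_center and dispenser above 0.03 m).
It fails at once if the plunger is pressed again, more than half-way, after the disc has been pushed away (value of joint plunger above 0.015 m and horizontal distance between disc0_center and dispenser above 0.12 m).
It fails at once if a mug, shaker, the bottle, tin or jar is knocked over or moved more than 40 mm (distance of any of blue_mug, red_mug, shaker, bottle, salt, tin, jar from where it was at the start of the episode above 0.04 m or angle between any of blue_mug, red_mug, shaker, bottle, salt, tin, jar's own z axis and vertical above 0.35 rad).
It also fails if it takes over 58 s, if anything falls off the work surface, if the arm or the gripper's body presses on something with over 40 N, if the wrist force passes 120 N, or if a joint passes its speed limit or range.

## Working session

There is one attempt and no reset: what is moved stays moved. The work goes in short steps, Python scripts to look and compute and a shell command to move; the robot and the scene stay as the last step left them, time stands still between calls to the robot, and variables do not carry over. Pictures are saved under pics/ and viewed, at most 10 in all, crops included, and the job is handed in when it is done.

```bash
mkdir -p pics; cat > h.py <<'E'
import numpy as np, cv2
from plant import r, optics, workorder
def snap(name,fn=None):
    p,d=optics.snapshot(name)
    if fn: cv2.imwrite('pics/'+fn,p[:,:,::-1])
    return p,d
def ray(name,u,v,z):
    c=optics.get_calibration(name);E=np.array(c['extrinsics']);R=E[:3,:3];t=E[:3,3]
    o=-R.T@t;d=R.T@np.array([(u-c['cx'])/c['fx'],(v-c['cy'])/c['fy'],1.])
    return o+d*(z-o[2])/d[2]
def cloud(name,d):
    c=optics.get_calibration(name);E=np.array(c['extrinsics']);R=E[:3,:3];t=E[:3,3]
    v,u=np.mgrid[:d.shape[0],:d.shape[1]]
    P=np.stack([(u-c['cx'])/c['fx']*d,(v-c['cy'])/c['fy']*d,d],-1)
    return (P-t)@R
E
python3 - <<'E'
from h import *
a,_=snap('top','top0.png');b,_=snap('scene','scene0.png')
s=r.get_state();print(s['clock'],s['tool_pos'],s['eef_rot'],s['opening'],r.grip_point_offset)
for n in('top','scene'):
  c=optics.get_calibration(n);print(n,c['fx'],np.round(c['extrinsics'],3).tolist())
E
```

```text
0.1 [ 0.19923231 -0.59179168  0.23798104] [ 9.86837520e-01  1.61712752e-01 -1.82468125e-04 -8.13340888e-04] 0.9982933547288375 -0.0187
top 496.27948517895874 [[0.318, -0.948, 0.011, -0.131], [-0.86, -0.293, -0.418, 0.55], [0.4, 0.124, -0.908, 0.888], [0.0, 0.0, 0.0, 1.0]]
scene 453.98234847129385 [[-0.815, -0.579, -0.019, 0.51], [-0.377, 0.555, -0.742, 0.255], [0.44, -0.598, -0.67, 1.035], [0.0, 0.0, 0.0, 1.0]]
```

View pics/top0.png

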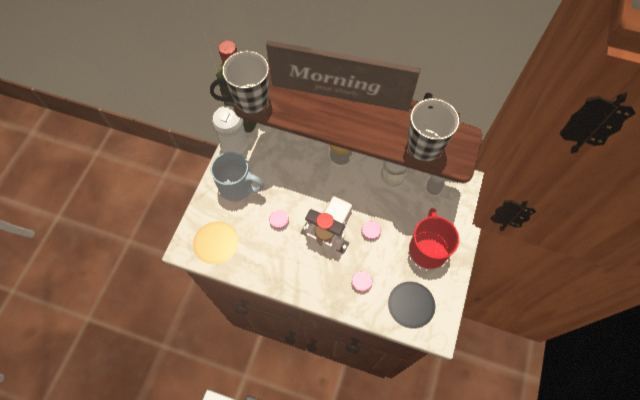

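View pics/scene0.png

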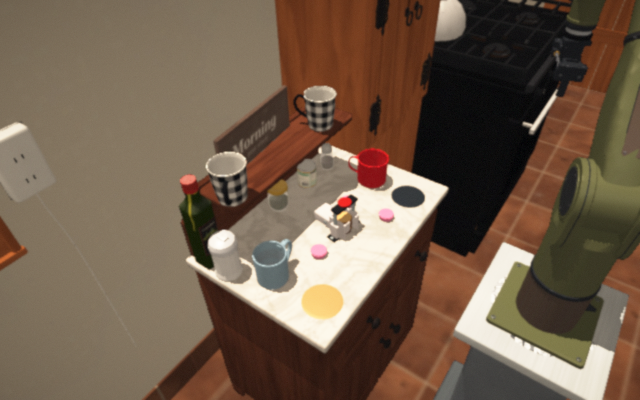

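The top view shows the dispenser with its red pad at (325,221) and its outlet facing down-left. The cork coaster is at (216,242) on the left and the slate one at (412,304). Three pink look-alikes lie at (279,219), (372,230) and (362,281). The yellow-tan round in front of the blue mug is the target.

```bash
python3 - <<'E'
from h import *
p,d=snap('top');hsv=cv2.cvtColor(p,cv2.COLOR_RGB2HSV);H,S,V=[hsv[...,i].astype(int) for i in range(3)]
def blobs(m,z,tag,amin=25):
    n,l,st,c=cv2.connectedComponentsWithStats(m.astype(np.uint8))
    for i in range(1,n):
        if st[i,4]>amin: print(tag,c[i].round(1),st[i,4],ray('top',*c[i],z).round(4))
roi=np.zeros(p.shape[:2],bool);roi[150:340,170:470]=1
blobs(roi&(H>12)&(H<30)&(S>110)&(V>150),0.0015,'cork',200)
blobs(roi&((H<6)|(H>174))&(S>170)&(V>120),0.104,'red')
blobs(roi&(H>150)&(H<176)&(S>40)&(S<170)&(V>150),0.016,'pink')
P=cloud('top',d)
# black bar + pad region by height
w=P.copy();near=roi.copy();near[:,:280]=0;near[:,370:]=0;near[:190]=0;near[262:]=0
for lo,hi,t in((.085,.112,'bar'),(.024,.036,'housing'),(.045,.06,'mag')):
    m=near&(P[...,2]>lo)&(P[...,2]<hi)&(d>0); q=P[m][:,:2]
    if len(q)<5: print(t,len(q));continue
    rc=cv2.minAreaRect((q*1000).astype(np.float32)); print(t,len(q),q.mean(0).round(4),rc, np.median(P[m][:,2]).round(4))
m=near&(V<60)&(P[...,2]>.08); q=P[m][:,:2]
if len(q)>5: print('black',len(q),cv2.minAreaRect((q*1000).astype(np.float32)))
c=p[170:310,190:400];cv2.imwrite('pics/crop1.png',cv2.resize(c[:,:,::-1],None,fx=3.8,fy=3.8,interpolation=cv2.INTER_CUBIC))
E
```

```text
red [436.6 241.4] 931 [ 0.5491 -0.1844  0.104 ]
pink [277.7 217.7] 181 [0.5265 0.1532 0.016 ]
pink [372.  228.2] 163 [ 0.5701 -0.0527  0.016 ]
bar 551 [0.5184 0.0404] ((520.4732055664062, 40.982601165771484), (81.19824981689453, 35.3768310546875), 82.34896087646484) 0.0994
housing 542 [0.5683 0.0318] ((549.2840576171875, 35.356056213378906), (82.71585083007812, 119.37718200683594), 79.60089874267578) 0.0296
mag 328 [0.508 0.042] ((506.5593566894531, 41.908538818359375), (37.455406188964844, 80.79548645019531), 0.4945005476474762) 0.0491
```

View pics/crop1.png

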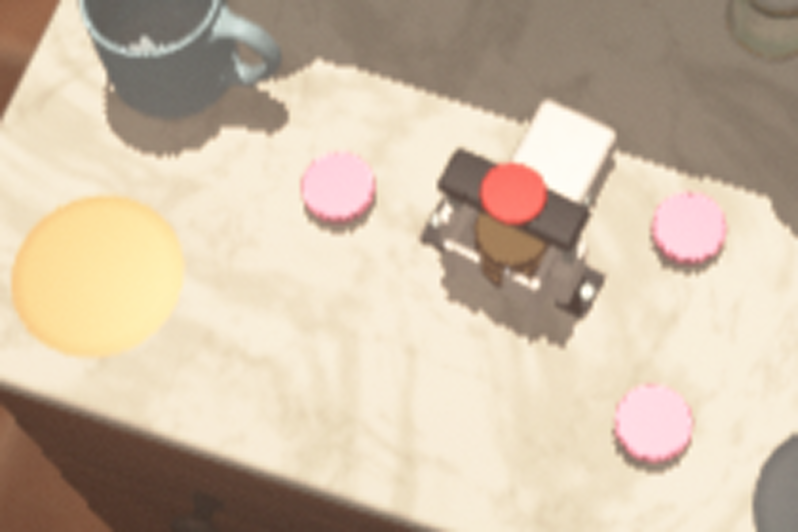

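The crop confirms that the brown stack is inside the magazine under the red pad, at crop (513,193) or pixel (325,221). The full cork coaster is at pixel (216,242.5), and the pink discs are separate look-alikes. One of them sits between the dispenser and the cork, further back.

```bash
python3 - <<'E'
from h import *
p,d=snap('top');q,d2=snap('scene')
def cc(x,y): return 190+x/3.8-.37,170+y/3.8-.37
for t,x,y,z in(('pad',513,193,.104),('barBL',460,150,.098),('barBR',587,211,.098),('barFR',575,249,.098),('barFL',440,188,.098),('cork',98,276,.0015),('hBL',548,99,.03),('hBR',615,148,.03),('pinkL',338,184,.016),('pinkF',654,420,.016)):
    print(t,ray('top',*cc(x,y),z).round(4))
def cen(im,f,roi):
    hsv=cv2.cvtColor(im,cv2.COLOR_RGB2HSV);H,S,V=[hsv[...,i].astype(int) for i in range(3)]
    m=np.zeros(H.shape,bool);a,b,c,e=roi;m[b:e,a:c]=1;m&=f(H,S,V)
    n,l,st,ct=cv2.connectedComponentsWithStats(m.astype(np.uint8));i=1+st[1:,4].argmax();return ct[i],st[i]
red=lambda H,S,V:((H<6)|(H>172))&(S>150)&(V>100)
tan=lambda H,S,V:(H>10)&(H<30)&(S>90)&(V>150)
for n,im,a,b in(('top',p,(310,205,340,235),(185,210,248,275)),('scene',q,(330,190,360,215),(295,280,350,325))):
    c,s=cen(im,red,a);print(n,'red',c,s,ray(n,*c,.104).round(4))
    c,s=cen(im,tan,b);print(n,'cork',c,s,ray(n,*c,.0015).round(4))
P=cloud('top',d);m=np.zeros(d.shape,bool);m[200:250,295:360]=1;m&=(P[...,2]>.09)&(P[...,2]<.1)
print(m.sum(),cv2.minAreaRect((P[m][:,:2]*1000).astype(np.float32)),np.median(P[m][:,2]))
print('counter front edge',ray('top',165,265,0).round(3),ray('top',450,352,0).round(3))
E
```

```text
pad [0.52   0.0415 0.104 ]
barBL [0.5369 0.0775 0.098 ]
barBR [0.5252 0.0014 0.098 ]
barFR [0.5025 0.0009 0.098 ]
barFL [0.5124 0.0803 0.098 ]
cork [0.433  0.2652 0.0015]
hBL [0.6118 0.0501 0.03  ]
hBR [0.5945 0.0033 0.03  ]
pinkL [0.5264 0.151  0.016 ]
pinkF [ 0.4506 -0.0651  0.016 ]
top red [329.         225.35714286] [323 220  11   9  14] [0.5126 0.0297 0.104 ]
top cork [206.22017045 239.98153409] [193 222  41  41 704] [0.4313 0.2866 0.0015]
scene red [344.54385965 201.90350877] [338 197  14  11 114] [0.5183 0.042  0.104 ]
scene cork [322.05444646 301.16969147] [ 302  285   41   34 1102] [0.433  0.2661 0.0015]
294 ((518.7500610351562, 41.57633972167969), (81.59822082519531, 30.197643280029297), 81.84468841552734) 0.09702334333878039
counter front edge [0.351 0.347 0.   ] [ 0.37  -0.277  0.   ]
```

The pad is at about (0.519, 0.042) in both views. Dispenser yaw is about -0.14 rad, which puts the outlet at about (0.445, 0.052). The cork is at (0.433, 0.266). I'll square up the tool with an 18.6° spin, close the fingers and travel above the pad.

```bash
python3 -m creep '[{"grip":-1,"spin":6.2},{"grip":-1,"spin":6.2},{"grip":-1,"spin":6.2},{"grip":-1,"tx":1.3,"ty":-2.6},{"grip":-1,"tx":1.3,"ty":-2.6},{"grip":-1,"tx":1.3,"ty":-2.6},{"grip":-1,"tx":1.3,"ty":-2.6},{"grip":-1,"tx":1.3,"ty":-2.6}]'
python3 -m creep '[{"grip":-1,"tx":1.3,"ty":-2.6},{"grip":-1,"tx":1.3,"ty":-2.6},{"grip":-1,"tx":1.3,"ty":-2.6},{"grip":-1,"tx":1.3,"ty":-2.6},{"grip":-1,"tx":1.3,"ty":-2.6},{"grip":-1,"tx":1.3,"ty":-2.6},{"grip":-1,"tx":1.3,"ty":-2.6},{"grip":-1,"tx":1.3,"ty":-2.6}]'
```

```text
$[0]: bad value
$[0]: bad value
```

```bash
python3 -m creep '[{"grip":-1,"tx":0,"ty":0,"tz":0,"spin":6.2},{"grip":-1,"tx":0,"ty":0,"tz":0,"spin":6.2},{"grip":-1,"tx":0,"ty":0,"tz":0,"spin":6.2},{"grip":-1,"tx":1.3,"ty":-2.6,"tz":0,"spin":0}]'
```

```text
clock: 0.58
tool_pos: [0.2086, -0.5709, 0.2386]
eef_rot: [1.0, -0.006, -0.001, 0.003]
contact_force: [-0.7, -1.5, 0.5]
opening: 0.726
finger_force: 0.0
```

```bash
python3 -m creep '[{"grip":-1,"tx":1.3,"ty":-2.6,"tz":0,"spin":0},{"grip":-1,"tx":1.3,"ty":-2.6,"tz":0,"spin":0},{"grip":-1,"tx":1.3,"ty":-2.6,"tz":0,"spin":0},{"grip":-1,"tx":1.3,"ty":-2.6,"tz":0,"spin":0},{"grip":-1,"tx":1.3,"ty":-2.6,"tz":0,"spin":0},{"grip":-1,"tx":1.3,"ty":-2.6,"tz":0,"spin":0},{"grip":-1,"tx":1.3,"ty":-2.6,"tz":0,"spin":0},{"grip":-1,"tx":1.3,"ty":-2.6,"tz":0,"spin":0}]'
python3 -m creep '[{"grip":-1,"tx":1.3,"ty":-2.6,"tz":0,"spin":0},{"grip":-1,"tx":1.3,"ty":-2.6,"tz":0,"spin":0},{"grip":-1,"tx":1.3,"ty":-2.6,"tz":0,"spin":0},{"grip":-1,"tx":1.3,"ty":-2.6,"tz":0,"spin":0},{"grip":-1,"tx":1.3,"ty":-2.6,"tz":0,"spin":0},{"grip":-1,"tx":1.3,"ty":-2.6,"tz":0,"spin":0},{"grip":-1,"tx":1.3,"ty":-2.6,"tz":0,"spin":0},{"grip":-1,"tx":0,"ty":0,"tz":0,"spin":0}]'
```

```text
clock: 1.25
tool_pos: [0.3169, -0.357, 0.2388]
eef_rot: [1.0, 0.0, 0.0, 0.0]
contact_force: [-0.2, 0.1, -0.0]
opening: 0.116
finger_force: 0.0
clock: 1.92
tool_pos: [0.4106, -0.1705, 0.2389]
eef_rot: [1.0, 0.005, 0.001, -0.001]
contact_force: [0.0, 0.5, -0.1]
opening: 0.004
finger_force: 0.0
```

```bash
python3 -m creep '[{"grip":-1,"tx":1.35,"ty":-2.65,"tz":0,"spin":0},{"grip":-1,"tx":1.35,"ty":-2.65,"tz":0,"spin":0},{"grip":-1,"tx":1.35,"ty":-2.65,"tz":0,"spin":0},{"grip":-1,"tx":1.35,"ty":-2.65,"tz":0,"spin":0},{"grip":-1,"tx":1.35,"ty":-2.65,"tz":0,"spin":0},{"grip":-1,"tx":1.35,"ty":-2.65,"tz":0,"spin":0},{"grip":-1,"tx":1.35,"ty":-2.65,"tz":0,"spin":0},{"grip":-1,"tx":1.35,"ty":-2.65,"tz":0,"spin":0}]'
python3 -m creep '[{"grip":-1,"tx":0,"ty":0,"tz":2,"spin":0},{"grip":-1,"tx":0,"ty":0,"tz":2,"spin":0},{"grip":-1,"tx":0,"ty":0,"tz":2,"spin":0},{"grip":-1,"tx":0,"ty":0,"tz":2,"spin":0},{"grip":-1,"tx":0,"ty":0,"tz":2,"spin":0},{"grip":-1,"tx":0,"ty":0,"tz":1.5,"spin":0},{"grip":-1,"tx":0,"ty":0,"tz":0,"spin":0},{"grip":-1,"tx":0,"ty":0,"tz":0,"spin":0}]'
python3 - <<'E'
from h import *
p,d=snap('top');q,_=snap('scene')
a=cv2.resize(p[190:270,280:380],None,fx=4,fy=4);b=cv2.resize(q[160:240,290:390],None,fx=4,fy=4)
cv2.imwrite('pics/press0.png',np.hstack([a,b])[:,:,::-1])
E
```

```text
clock: 2.58
tool_pos: [0.5159, 0.0368, 0.2387]
eef_rot: [1.0, 0.0, 0.0, 0.0]
contact_force: [0.1, -0.4, 0.3]
opening: 0.005
finger_force: 0.0
clock: 3.25
tool_pos: [0.515, 0.0354, 0.1233]
eef_rot: [1.0, -0.0, -0.001, 0.0]
contact_force: [-0.7, 0.1, 0.1]
opening: 0.001
finger_force: 0.0
```

View pics/press0.png

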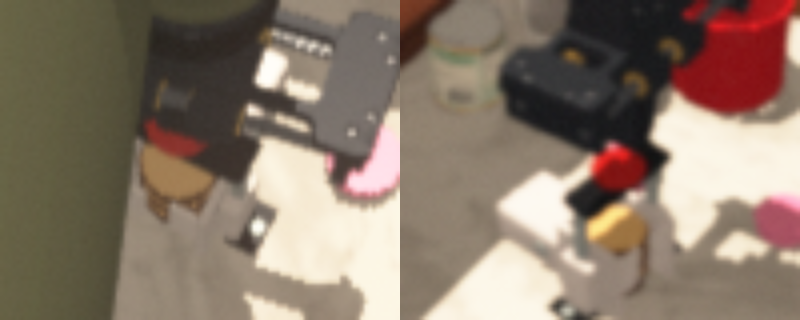

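The tip is directly above the red pad, which shows at crop (175,140) and (618,168). I'll make a small correction, then press slowly.

```bash
python3 -m creep '[{"grip":-1,"tx":0.4,"ty":-0.6,"tz":0.5,"spin":0},{"grip":-1,"tx":0,"ty":0,"tz":0.5,"spin":0},{"grip":-1,"tx":0,"ty":0,"tz":0.5,"spin":0},{"grip":-1,"tx":0,"ty":0,"tz":0.5,"spin":0},{"grip":-1,"tx":0,"ty":0,"tz":0.4,"spin":0},{"grip":-1,"tx":0,"ty":0,"tz":0.4,"spin":0},{"grip":-1,"tx":0,"ty":0,"tz":0.4,"spin":0},{"grip":-1,"tx":0,"ty":0,"tz":0.4,"spin":0}]'
python3 -m creep '[{"grip":-1,"tx":0,"ty":0,"tz":0.3,"spin":0},{"grip":-1,"tx":0,"ty":0,"tz":0.3,"spin":0},{"grip":-1,"tx":0,"ty":0,"tz":0.3,"spin":0},{"grip":-1,"tx":0,"ty":0,"tz":0.3,"spin":0},{"grip":-1,"tx":0,"ty":0,"tz":0.2,"spin":0},{"grip":-1,"tx":0,"ty":0,"tz":0,"spin":0},{"grip":-1,"tx":0,"ty":0,"tz":0,"spin":0}]'
```

```text
clock: 4.02
tool_pos: [0.5196, 0.042, 0.0879]
eef_rot: [1.0, 0.0, 0.0, -0.0]
contact_force: [-0.6, 1.4, 8.8]
opening: 0.004
finger_force: 3.6
clock: 4.6
tool_pos: [0.5196, 0.042, 0.0744]
eef_rot: [1.0, 0.0, 0.001, -0.0]
contact_force: [-1.2, 0.6, 10.6]
opening: -0.001
finger_force: 5.4
```

```bash
python3 -m creep '[{"grip":-1,"tx":0,"ty":0,"tz":0.2,"spin":0},{"grip":-1,"tx":0,"ty":0,"tz":0,"spin":0}]'
python3 -m creep '[{"grip":-1,"tx":0,"ty":0,"tz":-0.5,"spin":0},{"grip":-1,"tx":0,"ty":0,"tz":-0.6,"spin":0},{"grip":-1,"tx":0,"ty":0,"tz":-1,"spin":0},{"grip":-1,"tx":0,"ty":0,"tz":-1.5,"spin":0},{"grip":-1,"tx":0,"ty":0,"tz":-2,"spin":0},{"grip":-1,"tx":0,"ty":0,"tz":-2.5,"spin":0},{"grip":-1,"tx":0,"ty":0,"tz":-3,"spin":0},{"grip":-1,"tx":0,"ty":0,"tz":-3,"spin":0}]'
python3 -m creep '[{"grip":-1,"tx":0,"ty":3,"tz":0,"spin":0},{"grip":-1,"tx":0,"ty":3,"tz":0,"spin":0},{"grip":-1,"tx":0,"ty":3,"tz":0,"spin":0},{"grip":-1,"tx":0,"ty":3,"tz":0,"spin":0},{"grip":-1,"tx":0,"ty":0,"tz":0,"spin":0}]'
python3 - <<'E'
from h import *
p,d=snap('top');q,_=snap('scene')
a=cv2.resize(p[190:310,180:380],None,fx=2,fy=2);b=cv2.resize(q[160:280,250:450],None,fx=2,fy=2)
cv2.imwrite('pics/out1.png',np.hstack([a,b])[:,:,::-1])
E
```

```text
clock: 4.77
tool_pos: [0.5197, 0.042, 0.0742]
eef_rot: [1.0, 0.0, 0.001, -0.0]
contact_force: [-5.2, 1.7, 28.6]
opening: 0.003
finger_force: 14.6
clock: 5.43
tool_pos: [0.5184, 0.0413, 0.2137]
eef_rot: [1.0, -0.0, -0.001, 0.0]
contact_force: [-0.0, 0.8, 1.0]
opening: 0.007
finger_force: 0.0
clock: 5.85
tool_pos: [0.5182, -0.0865, 0.2129]
eef_rot: [1.0, -0.005, -0.0, 0.003]
contact_force: [-0.2, -0.1, 0.1]
opening: 0.005
finger_force: 0.0
```

View pics/out1.png

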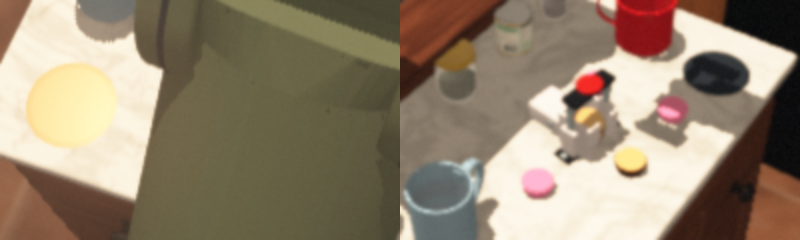

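In the scene view the disc is out at crop (630,160), or pixel (365,240). The plunger is up again, at (589,85), and the remaining stack is still inside the magazine. The arm hides this area in the top view, so I'll measure from the scene camera.

```bash
cat >> h.py <<'E'
def disc(roi):
    q,_=snap('scene');hsv=cv2.cvtColor(q,cv2.COLOR_RGB2HSV);H,S,V=[hsv[...,i].astype(int) for i in range(3)]
    m=np.zeros(H.shape,bool);a,b,c,e=roi;m[b:e,a:c]=1;m&=(H>10)&(H<30)&(S>100)&(V>110)
    n,l,st,ct=cv2.connectedComponentsWithStats(m.astype(np.uint8));i=1+st[1:,4].argmax()
    print('px',ct[i].round(1),st[i],'pos',ray('scene',*ct[i],.016).round(4));return q
E
python3 - <<'E'
from h import *
disc((350,228,390,255))
E
```

```text
px [364.9 240.2] [358 235  15  11 138] pos [0.4447 0.055  0.016 ]
```

The disc is at (0.445, 0.055), as expected. The push to the cork is almost pure +y, with a 3.3° lean. I'll come down on its right side, between it and the front pink disc.

```bash
python3 -m creep '[{"grip":-1,"tx":-2.4,"ty":-2,"tz":0,"spin":0},{"grip":-1,"tx":-2.4,"ty":-2,"tz":0,"spin":0},{"grip":-1,"tx":-2.3,"ty":-2,"tz":0,"spin":0},{"grip":-1,"tx":0,"ty":-2.5,"tz":0,"spin":0},{"grip":-1,"tx":0,"ty":0,"tz":0,"spin":-3.3},{"grip":-1,"tx":0,"ty":0,"tz":3,"spin":0},{"grip":-1,"tx":0,"ty":0,"tz":3,"spin":0},{"grip":-1,"tx":0,"ty":0,"tz":0,"spin":0}]'
```

```text
clock: 6.67
tool_pos: [0.4456, 0.0087, 0.1494]
eef_rot: [1.0, 0.031, -0.004, -0.0]
contact_force: [-0.6, -0.2, -0.5]
opening: 0.007
finger_force: 0.0
```

```bash
python3 -m creep '[{"grip":-1,"tx":0.2,"ty":0.9,"tz":2,"spin":0},{"grip":-1,"tx":0,"ty":0,"tz":3,"spin":0},{"grip":-1,"tx":0,"ty":0,"tz":3,"spin":0},{"grip":-1,"tx":0,"ty":0,"tz":2.5,"spin":0},{"grip":-1,"tx":0,"ty":0,"tz":2,"spin":0},{"grip":-1,"tx":0,"ty":0,"tz":1.2,"spin":0},{"grip":-1,"tx":0,"ty":0,"tz":0.2,"spin":0},{"grip":-1,"tx":0,"ty":0,"tz":0,"spin":0}]'
python3 - <<'E'
from h import *
q=disc((350,228,390,255))
cv2.imwrite('pics/close.png',cv2.resize(q[190:290,290:430],None,fx=4,fy=4)[:,:,::-1])
E
```

```text
clock: 7.33
tool_pos: [0.4565, -0.0014, 0.0181]
eef_rot: [1.0, 0.03, -0.005, -0.0]
contact_force: [-0.3, -0.3, 0.4]
opening: 0.004
finger_force: 0.0
px [365.4 239.3] [358 234  16  11 144] pos [0.4453 0.0514 0.016 ]
```

View pics/close.png

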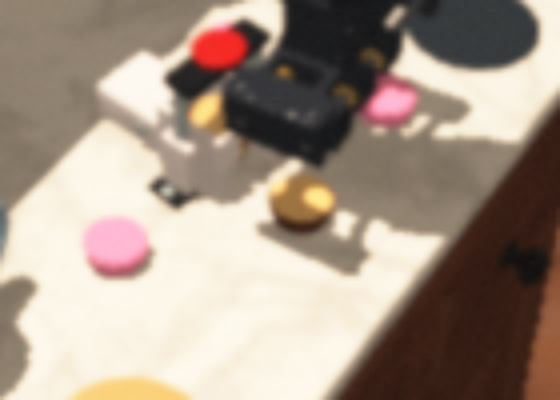

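The gripper hangs just right of and behind the disc, which lies at crop (302,200). It is clear of the plunger bar. I'll move 9 mm toward the robot, lower the rest of the way, then start the push.

```bash
python3 -m creep '[{"grip":-1,"tx":-0.5,"ty":0,"tz":0.5,"spin":0},{"grip":-1,"tx":-0.4,"ty":0,"tz":0.4,"spin":0},{"grip":-1,"tx":0,"ty":0,"tz":0.2,"spin":0},{"grip":-1,"tx":0,"ty":0,"tz":0,"spin":0},{"grip":-1,"tx":0,"ty":0,"tz":0,"spin":0}]'
```

```text
clock: 7.8
tool_pos: [0.4527, -0.0026, 0.013]
eef_rot: [1.0, 0.029, -0.006, 0.0]
contact_force: [-0.1, 1.1, -0.5]
opening: 0.007
finger_force: 0.0
```

```bash
python3 -c "
from h import *
s=r.get_state();print(np.round(s['q'],3),s['tool_pos'],s['eef_rot'],np.round(s['qd'],3),np.round(s['joint_torque'],1))"
```

```text
[-0.067  0.928 -0.047  2.202  0.992  0.044 -2.599] [ 0.45268354 -0.00259303  0.01295489] [ 9.99551803e-01  2.92436360e-02 -6.39480223e-03  3.31826834e-04] [ 0.     0.003  0.003 -0.001  0.    -0.005 -0.009] [  0.  -47.2   0.9  -0.2   0.2  -0.   -0.2]
```

Joint 6 is at its lower stop (0.04) and joint 7 is near -2.66, so the wrist is near its singularity in this branch. A half-turn of the tool gives the same finger shape and gives joint 7 room. I'll rise first, then spin.

```bash
python3 -m creep '[{"grip":-1,"tx":0,"ty":0,"tz":-2,"spin":0},{"grip":-1,"tx":0,"ty":0,"tz":-3,"spin":0},{"grip":-1,"tx":0,"ty":0,"tz":-3,"spin":0},{"grip":-1,"tx":0,"ty":0,"tz":-3,"spin":0},{"grip":-1,"tx":0,"ty":0,"tz":-3,"spin":0},{"grip":-1,"tx":0,"ty":0,"tz":-3,"spin":0},{"grip":-1,"tx":0,"ty":0,"tz":0,"spin":7},{"grip":-1,"tx":0,"ty":0,"tz":0,"spin":7}]'
python3 -c "
from h import *
s=r.get_state();print(np.round(s['q'],3),s['tool_pos'],s['eef_rot'])"
```

```text
clock: 8.47
tool_pos: [0.4548, -0.0019, 0.1845]
eef_rot: [0.995, -0.096, -0.006, -0.001]
contact_force: [-0.7, 0.8, -0.8]
opening: 0.004
finger_force: 0.0
[ 0.258  0.616 -0.552  2.098  0.567  0.589 -2.462] [ 0.45484519 -0.00187175  0.18446165] [ 9.95364484e-01 -9.59834377e-02 -6.02577105e-03 -6.43378085e-04]
```

```bash
python3 -m creep '[{"grip":-1,"tx":0,"ty":0,"tz":0,"spin":-7},{"grip":-1,"tx":0,"ty":0,"tz":0,"spin":-7},{"grip":-1,"tx":0,"ty":0,"tz":0,"spin":-7},{"grip":-1,"tx":0,"ty":0,"tz":0,"spin":-7},{"grip":-1,"tx":0,"ty":0,"tz":0,"spin":-7},{"grip":-1,"tx":0,"ty":0,"tz":0,"spin":-7},{"grip":-1,"tx":0,"ty":0,"tz":0,"spin":-7},{"grip":-1,"tx":0,"ty":0,"tz":0,"spin":-7}]'
python3 -c "
from h import *
s=r.get_state();print(np.round(s['q'],3),s['tool_pos'],s['eef_rot'])"
```

```text
clock: 9.13
tool_pos: [0.4532, -0.0022, 0.1827]
eef_rot: [0.921, 0.389, -0.008, -0.004]
contact_force: [0.2, 0.1, -1.0]
opening: 0.001
finger_force: 0.0
[ 0.418  0.689 -0.833  2.092  0.779  0.725 -1.703] [ 0.45319078 -0.00216017  0.18266192] [ 0.92136389  0.38860431 -0.00787258 -0.0036467 ]
```

```bash
python3 -m creep '[{"grip":-1,"tx":0,"ty":0,"tz":0,"spin":-7},{"grip":-1,"tx":0,"ty":0,"tz":0,"spin":-7},{"grip":-1,"tx":0,"ty":0,"tz":0,"spin":-7},{"grip":-1,"tx":0,"ty":0,"tz":0,"spin":-7},{"grip":-1,"tx":0,"ty":0,"tz":0,"spin":-7},{"grip":-1,"tx":0,"ty":0,"tz":0,"spin":-7},{"grip":-1,"tx":0,"ty":0,"tz":0,"spin":-7},{"grip":-1,"tx":0,"ty":0,"tz":0,"spin":-7}]'
python3 -m creep '[{"grip":-1,"tx":0,"ty":0,"tz":0,"spin":-7},{"grip":-1,"tx":0,"ty":0,"tz":0,"spin":-7},{"grip":-1,"tx":0,"ty":0,"tz":0,"spin":-7},{"grip":-1,"tx":0,"ty":0,"tz":0,"spin":-7},{"grip":-1,"tx":0,"ty":0,"tz":0,"spin":-7},{"grip":-1,"tx":0,"ty":0,"tz":0,"spin":-7},{"grip":-1,"tx":0,"ty":0,"tz":0,"spin":-7},{"grip":-1,"tx":0,"ty":0,"tz":0,"spin":-7}]'
python3 -c "
from h import *
s=r.get_state();print(np.round(s['q'],3),s['tool_pos'],s['eef_rot'])"
```

```text
clock: 9.8
tool_pos: [0.4528, -0.0024, 0.1826]
eef_rot: [0.631, 0.776, -0.006, -0.007]
contact_force: [-0.5, 0.4, -0.5]
opening: 0.003
finger_force: 0.0
clock: 10.47
tool_pos: [0.4525, -0.0025, 0.1824]
eef_rot: [0.192, 0.981, -0.002, -0.01]
contact_force: [0.2, -0.6, -0.5]
opening: 0.007
finger_force: 0.0
[ 0.616  0.898 -1.295  2.083  1.022  1.065 -0.034] [ 0.45246886 -0.00254168  0.18243712] [ 0.19208562  0.98132821 -0.00224233 -0.00964545]
```

```bash
python3 -m creep '[{"grip":-1,"tx":0,"ty":0,"tz":0,"spin":-6.5},{"grip":-1,"tx":0,"ty":0,"tz":0,"spin":-6.5},{"grip":-1,"tx":0,"ty":0,"tz":0,"spin":-6.5},{"grip":-1,"tx":0,"ty":0,"tz":0,"spin":-6.2},{"grip":-1,"tx":0,"ty":0,"tz":2,"spin":0},{"grip":-1,"tx":0,"ty":0,"tz":3,"spin":0},{"grip":-1,"tx":0,"ty":0,"tz":3,"spin":0},{"grip":-1,"tx":0,"ty":0,"tz":0,"spin":0}]'
python3 -c "
from h import *
s=r.get_state();print(np.round(s['q'],3),s['tool_pos'],s['eef_rot'])"
```

```text
clock: 11.13
tool_pos: [0.449, -0.0043, 0.0984]
eef_rot: [-0.028, 1.0, -0.002, -0.013]
contact_force: [-1.2, 0.0, -0.1]
opening: 0.007
finger_force: 0.0
[ 0.578  1.073 -1.254  2.148  1.25   1.067  0.228] [ 0.44904978 -0.0043175   0.09843175] [-0.02784257  0.99952166 -0.0015148  -0.01337695]
```

```bash
python3 -m creep '[{"grip":-1,"tx":0,"ty":0,"tz":2.5,"spin":0},{"grip":-1,"tx":0,"ty":0,"tz":2.5,"spin":0},{"grip":-1,"tx":0,"ty":0,"tz":2,"spin":0},{"grip":-1,"tx":0,"ty":0,"tz":1.3,"spin":0},{"grip":-1,"tx":0,"ty":0,"tz":0.7,"spin":0},{"grip":-1,"tx":0,"ty":0,"tz":0,"spin":0}]'
python3 - <<'E'
from h import *
s=r.get_state();print(np.round(s['q'],3))
disc((350,228,390,255))
E
```

```text
clock: 11.63
tool_pos: [0.4514, -0.0031, 0.0122]
eef_rot: [-0.027, 1.0, -0.001, -0.009]
contact_force: [0.8, -0.1, 0.0]
opening: 0.002
finger_force: 0.0
[ 0.532  1.226 -1.147  2.171  1.481  1.037  0.09 ]
px [365.3 239.1] [358 234  15  11 141] pos [0.4457 0.0512 0.016 ]
```

```bash
python3 -m creep '[{"grip":-1,"tx":0.3,"ty":0,"tz":0.5,"spin":0},{"grip":-1,"tx":0,"ty":0,"tz":0,"spin":0},{"grip":-1,"tx":0,"ty":0.5,"tz":0,"spin":0},{"grip":-1,"tx":0,"ty":0.6,"tz":0,"spin":0},{"grip":-1,"tx":0,"ty":0.7,"tz":0,"spin":0},{"grip":-1,"tx":0,"ty":0.7,"tz":0,"spin":0},{"grip":-1,"tx":0,"ty":0.7,"tz":0,"spin":0},{"grip":-1,"tx":0,"ty":0.7,"tz":0,"spin":0}]'
python3 - <<'E'
from h import *
q=disc((325,228,390,275))
cv2.imwrite('pics/push1.png',cv2.resize(q[190:290,290:430],None,fx=4,fy=4)[:,:,::-1])
E
```

```text
clock: 12.35
tool_pos: [0.447, 0.0371, 0.0073]
eef_rot: [-0.027, 1.0, -0.0, -0.007]
contact_force: [0.7, 0.2, 0.0]
opening: 0.005
finger_force: 0.1
px [361.6 246.2] [354 241  16  10 106] pos [0.4408 0.0779 0.016 ]
```

View pics/push1.png

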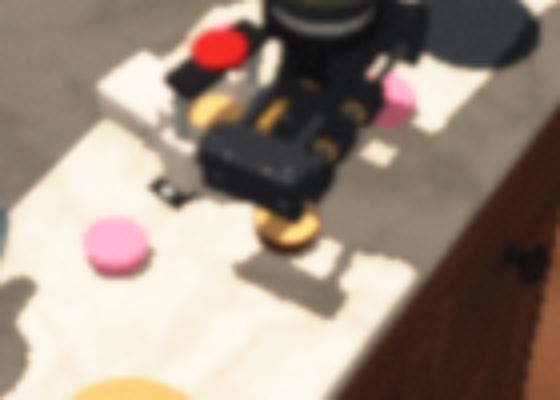

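The disc is moving ahead of the finger. Its lid is at crop (288,225), partly hidden by the gripper, and the finger-to-disc offset is about 40 mm as designed. I'll continue.

```bash
python3 -m creep '[{"grip":-1,"tx":0,"ty":0.8,"tz":0,"spin":0},{"grip":-1,"tx":0,"ty":0.8,"tz":0,"spin":0},{"grip":-1,"tx":0,"ty":0.8,"tz":0,"spin":0},{"grip":-1,"tx":0,"ty":0.8,"tz":0,"spin":0},{"grip":-1,"tx":0,"ty":0.8,"tz":0,"spin":0},{"grip":-1,"tx":0,"ty":0.8,"tz":0,"spin":0},{"grip":-1,"tx":0,"ty":0.6,"tz":0,"spin":0},{"grip":-1,"tx":0,"ty":0.4,"tz":0,"spin":0}]'
python3 - <<'E'
from h import *
disc((325,228,380,283))
E
```

```text
clock: 13.07
tool_pos: [0.4439, 0.095, 0.0073]
eef_rot: [-0.027, 1.0, 0.0, -0.007]
contact_force: [-0.2, -0.1, -0.0]
opening: 0.003
finger_force: 0.1
px [351.2 261.2] [342 255  17  12 107] pos [0.4359 0.1353 0.016 ]
```

```bash
python3 -m creep '[{"grip":-1,"tx":0,"ty":0.8,"tz":0,"spin":0},{"grip":-1,"tx":0,"ty":0.8,"tz":0,"spin":0},{"grip":-1,"tx":0,"ty":0.8,"tz":0,"spin":0},{"grip":-1,"tx":0,"ty":0.8,"tz":0,"spin":0},{"grip":-1,"tx":0,"ty":0.8,"tz":0,"spin":0},{"grip":-1,"tx":0,"ty":0.8,"tz":0,"spin":0},{"grip":-1,"tx":0,"ty":0.8,"tz":0,"spin":0},{"grip":-1,"tx":0,"ty":0.4,"tz":0,"spin":0}]'
python3 - <<'E'
from h import *
q,_=snap('scene');p,_=snap('top')
a=cv2.resize(q[220:340,270:400],None,fx=3,fy=3);b=cv2.resize(p[190:310,180:310],None,fx=3,fy=3)
cv2.imwrite('pics/push2.png',np.hstack([a,b])[:,:,::-1])
E
```

```text
clock: 13.78
tool_pos: [0.4408, 0.1554, 0.0073]
eef_rot: [-0.027, 1.0, 0.0, -0.007]
contact_force: [0.2, 0.3, -0.2]
opening: 0.004
finger_force: 0.1
```

View pics/push2.png

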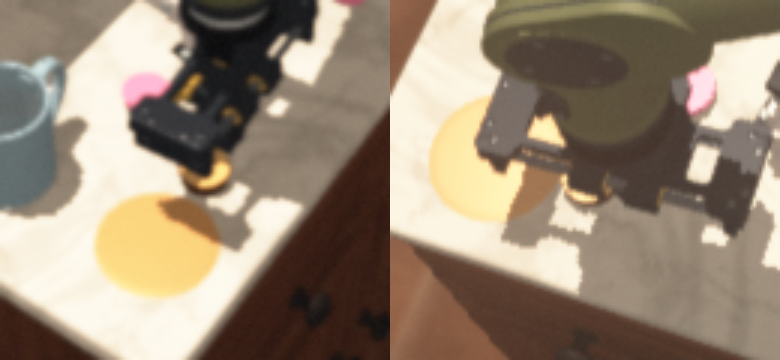

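The disc's lid is at scene crop (206,175), about 20 mm short of the cork's edge and in line with its middle. The pink disc is untouched. The remaining push is about 70 mm.

```bash
python3 -m creep '[{"grip":-1,"tx":0,"ty":0.8,"tz":0,"spin":0},{"grip":-1,"tx":0,"ty":0.8,"tz":0,"spin":0},{"grip":-1,"tx":0,"ty":0.8,"tz":0,"spin":0},{"grip":-1,"tx":0,"ty":0.8,"tz":0,"spin":0},{"grip":-1,"tx":0,"ty":0.8,"tz":0,"spin":0},{"grip":-1,"tx":0,"ty":0.8,"tz":0,"spin":0},{"grip":-1,"tx":0,"ty":0.8,"tz":0,"spin":0},{"grip":-1,"tx":0,"ty":0.6,"tz":0,"spin":0}]'
python3 -m creep '[{"grip":-1,"tx":0,"ty":0.4,"tz":0,"spin":0},{"grip":-1,"tx":0,"ty":0.3,"tz":0,"spin":0},{"grip":-1,"tx":0,"ty":0,"tz":0,"spin":0},{"grip":-1,"tx":0,"ty":-0.8,"tz":0,"spin":0},{"grip":-1,"tx":0,"ty":-1.2,"tz":0,"spin":0},{"grip":-1,"tx":0,"ty":0,"tz":-2,"spin":0},{"grip":-1,"tx":0,"ty":0,"tz":-3,"spin":0},{"grip":-1,"tx":0,"ty":0,"tz":-3,"spin":0}]'
python3 -m creep '[{"grip":-1,"tx":0,"ty":-1.5,"tz":-3,"spin":0},{"grip":-1,"tx":0,"ty":-3,"tz":-2,"spin":0},{"grip":-1,"tx":0,"ty":-3,"tz":-2,"spin":0},{"grip":-1,"tx":0,"ty":-3,"tz":0,"spin":0},{"grip":-1,"tx":0,"ty":-3,"tz":0,"spin":0},{"grip":-1,"tx":0,"ty":0,"tz":0,"spin":0}]'
python3 - <<'E'
from h import *
q,_=snap('scene');p,_=snap('top')
a=cv2.resize(q[170:340,230:400],None,fx=2.35,fy=2.35);b=cv2.resize(p[150:320,170:340],None,fx=2.35,fy=2.35)
cv2.imwrite('pics/end.png',np.hstack([a,b])[:,:,::-1])
E
```

```text
clock: 14.55
tool_pos: [0.4375, 0.217, 0.0073]
eef_rot: [-0.027, 1.0, 0.0, -0.007]
contact_force: [0.2, -0.1, -0.3]
opening: 0.007
finger_force: 0.1
clock: 15.22
tool_pos: [0.4388, 0.2001, 0.0872]
eef_rot: [-0.026, 1.0, -0.001, -0.008]
contact_force: [0.3, -0.6, 0.2]
opening: 0.005
finger_force: 0.0
clock: 15.72
tool_pos: [0.4466, 0.0594, 0.1561]
eef_rot: [-0.022, 1.0, -0.004, -0.008]
contact_force: [-0.3, -0.6, -0.5]
opening: 0.008
finger_force: 0.0
```

View pics/end.png

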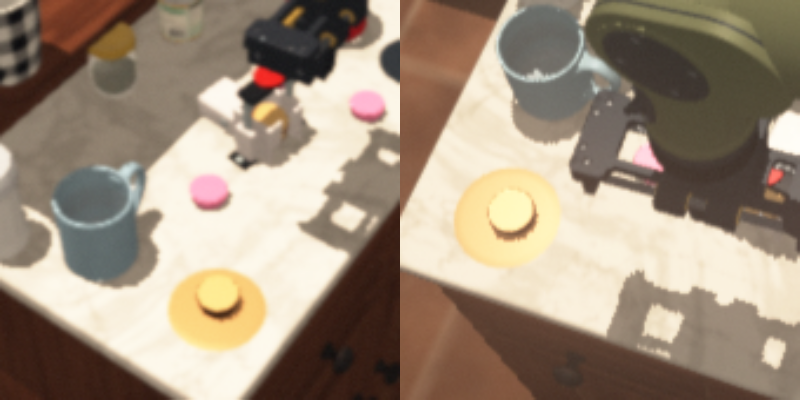

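The disc lies flat, lid up, near the middle of the cork coaster: scene crop (218,294), top crop (511,211). The plunger is up and the stack is still inside. The blue mug is in place and the gripper is clear of everything. I'll check the number, then hand in.

```bash
python3 - <<'E'
from h import *
a=ray('scene',230+218/2.35,170+294/2.35,.0175);b=ray('top',170+111/2.35,150+211/2.35,.0175)
c=np.array([.433,.2655]);e=[np.linalg.norm(x[:2]-c) for x in(a,b)];print(a.round(4),b.round(4),e)
if max(e)<.018: print(workorder.finish_job())
E
```

```text
[0.4346 0.2605 0.0175] [0.4352 0.2586 0.0175] [np.float64(0.005282882621825355), np.float64(0.007260673749620016)]
the job is handed in; nothing more can be done
None
```

I pressed the plunger once and it sprang back; the disc now lies flat on the cork coaster, 5–7 mm off centre by camera (limit 29 mm), the other two discs appear still in the dispenser, I saw nothing disturbed, and the job is handed in (no verdict returned).

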